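Clear the bench after a titration: standard, samples and indicators each to their place

TASK

Clear up after the titration: press the loose red-capped standard vial fully home into the one empty cutout of the foam-lined case, stand the blue-capped and the grey-capped sample vial each in the white tray's bay of its own cap colour, and stand the two small amber indicator bottles in the yellow spill tray, one to each bay. Everything must end upright and let go, and the glass beaker that stands among them must stay where it is.

Things in the scene. Friction and masses are not known exactly. Their poses are not given: they have to be found in the camera images.
- red_vial: clear glass screw vial with a red cap, loose on the worktop, 23 mm across, 47 mm tall, the cap (20 mm across) being its top 10 mm. Origin: centre of its underside, z up its axis; round. About 22 g. A standard; belongs in the foam-lined case, where two like it already sit, fixed (this is the loose one).
- blue_vial: clear glass screw vial with a blue cap, loose on the worktop, 23 mm across, 47 mm tall, the cap (20 mm across) being its top 10 mm. Origin: centre of its underside, z up its axis; round. About 22 g. A sample; it belongs in the blue bay of the white sample tray.
- grey_vial: clear glass screw vial with a light grey cap, loose on the worktop, 23 mm across, 47 mm tall, the cap (20 mm across) being its top 10 mm. Origin: centre of its underside, z up its axis; round. About 22 g. A sample; it belongs in the grey bay of the white sample tray.
- white_cap_bottle: small amber glass indicator bottle with a white cap, loose on the worktop: body 37 mm across, straight-sided up to about 50 mm, then a shoulder and a 26 mm cap, 86 mm tall in all. Origin: centre of its underside, z up its axis; round. About 70 g, the cap does not turn. Belongs in the yellow spill tray.
- black_cap_bottle: small amber glass indicator bottle with a black cap, loose on the worktop: body 37 mm across, straight-sided up to about 50 mm, then a shoulder and a 26 mm cap, 84 mm tall in all. Origin: centre of its underside, z up its axis; round. About 70 g, the cap does not turn. Belongs in the yellow spill tray.
- standards_case: fixed light-grey case, 76 (x) by 150 (y), 36 high; lid open behind (+x). Origin: its centre on the worktop. Dark foam, top 34 high; 3 round cutouts on x=0: y=-44 and 0 hold red vials, y=+44 is empty: 27 wide, chamfered mouth, floor 12 above worktop (vial top at 59 when home). Springy lobes 1 mm tighter than the vial: push straight down to the floor (3-8 N, then firm); it stays where let go. In mm.
- sample_tray: white tray fixed to the worktop, 56 mm along x, 109 mm along y, walls 18 mm high and 3 mm thick. Origin: on the worktop under its centre, z up. Two bays, 50 by 50 mm inside, floor 3 mm above the worktop: the one centred at x = 0, y = +26.5 mm has a blue floor and front strip, the one at x = 0, y = -26.5 mm grey ones.
- spill_tray: yellow tray fixed to the worktop, 70 mm along x, 133 mm along y (outer rim 78 by 139 mm), walls 24 mm high and 4 mm thick. Origin: on the worktop under its centre, z up. Two bays centred at x = 0, y = +32 mm and y = -32 mm, 62 by 60 mm inside, floor 4 mm above the worktop. One indicator bottle in each, either way round.
- beaker: empty 100 ml glass beaker, 54 mm across, 68 mm tall, standing loose among the vials and bottles: not part of the job, to be left standing where it is. Origin: centre of its underside.
There are look-alikes about, which are no part of the job. Leave any purple look-alike of the white_cap_bottle alone.

How it is judged:
By the outcome, as a careful person would: the job done as asked, in the order asked, and still so for the second after the job is handed in, with the robot touching nothing.
It also fails if it takes over 120 s, if anything falls off the work surface, if the arm or the gripper's body presses on something with over 40 N, if the wrist force passes 120 N, or if a joint passes its speed limit or range.

ROBOT

A 6-joint arm with a two-finger parallel gripper is mounted at the origin on the work surface; the furniture and walls round the work are solid. World frame = base frame: x ahead of the robot, y to its left, z up, the work surface at z = 0. Lengths are in mm, angles in rad, forces in N, time in s.
With the tool pointing down it reaches from about 275 to 875 mm from the base axis. Payload 12.5 kg.
Tool frame: the origin (TCP) lies on the centre line of the jaws, within the pads' length; the fingertips stand r.tip_reach ahead of it and the grasp point (between the pads) lies 3 mm ahead of it (r.tip_reach is the distance from the TCP to the fingertips, in mm); z points along the fingers, y is the line along which they close (so a half turn about z gives the same grasp; the last joint's range is limited). The gripper opens to 85 mm and grips with 20 to 120 N. Pads are 22 mm wide; open, the fingers measure 114 mm over their backs; the gripper's body (76 mm by 85 mm) begins 54 mm behind the grasp point. The pads swing forward as they close: fully open they stand 13 mm farther back than shut.
Start: joints at [-1.353, 0.351, 1.652, -0, 1.139, -0.085], TCP at [164.026, -524.957, 253.29] pointing down, gripper open.
Joint ranges: [-2.75, 2.75], [-0.79, 2.1], [0.01, 2.65], [-1.57, 4.71], [0.07, 3.14], [-2.87, 2.87]. Speed limits (rad/s): [2.22, 2.22, 2.79, 3.14, 3.14, 3.14].

INTERFACE

Orientations are given as a rotation vector (axis times angle).
In Python, from cell import r, hand, solver, readout, read_camera, calibration, models gives the robot as it stands. The module is installed in compiled form; this text tells all that it offers. Calls block until the motion is done:
- r.move_ptp(position, orientation): joint-space move of the TCP to a pose.
- r.servo_line(position, rotation=None, max_speed=150): straight line of the TCP; rotation=None keeps the orientation; max_speed is the mean speed in mm/s.
- r.move_j(angles): joint-space move.
- hand.gripper_open() and hand.clamp(squeeze=None): open the fingers fully, or close them until they stop; squeeze is the grip in N (None keeps the last).
- r.hold(seconds).
- solver.solve_ik(position, orientation): joint angles nearest the present ones, or None.
- readout.read_state(): the state.
- read_camera(name): name is "side" or "top"; returns the picture (400x640x3 uint8, blue, green, red); there is no depth.
- calibration(name): a dict with "fx", "fy", "cx", "cy" (pixels), "k1" (the pictures are not rectified: a ray, as slopes to the right and down, at radius r is drawn at 1 + k1 r^2 times it, then the intrinsics apply), "extrinsics" (4x4, takes a point from camera to world coordinates). Camera axes: x right, y up, looking along -z (the intrinsics and any distortion apply to the point x, -y, -z); pixel columns grow to the right and rows downward; lengths in mm; the calibration is good to about 2 mm. A picture is of the moment at which its call begins. calibration takes no time and is no camera call.
A pose or a line that the arm cannot do raises r.PlanningError and nothing moves.
- r.close_job(): hands the job in; it is judged then, once.
Trained networks look in the newest picture that a camera, given by its name, has taken for a name from the list of things; names that differ only in an ending like _2 or _b are one class to them, and where a whole thing is asked for, a point or a joint stands for the part that bears it (a point fixed in the world has none). Each returns a list of dicts, best first, with "score" (0 to 1); they miss things now and then, are a little off and sometimes report something else, mostly with a low value. They report only what shows in the picture. A call takes as long as a camera call. They do not tell look-alikes from the thing itself.
- models.spot_in(camera, thing): "extent" ([left, top, right, bottom] in pixels, round what is visible of it).
- models.outline_of(camera, thing): "region" (400x640 bool, what is visible of it) and "extent" ([left, top, right, bottom] in pixels, round what is visible of it).
The state is a dict: "time_s": time; "joint_positions": joint angles; "joint_vel": joint speeds; "tau": joint torques, N m; "tcp_pos": TCP position; "eef_rot": TCP orientation; "ft_force": force on the tool from outside, world axes, zero at the start; "wrist_torque": the same for the moment, N m; "grip_width": opening from 0.0 (shut) to 1.0 (fully open); "gripper_force": force on a finger pad.
Only numpy, scipy, OpenCV 4.12 (cv2) and the standard library are available. Lean on these libraries where they do the work, as an engineer would, in place of code of your own. Each camera call takes 0.05 s, during which the arm holds its last target. There are 200 camera calls.

## Working session

There is one attempt and no reset: what is moved stays moved. The work goes in short steps, each a Python script; the robot and the scene stay as the last script left them, time stands still between calls to the robot, and variables do not carry over. Pictures are saved under pics/ and viewed, at most 14 in all, crops included, and the job is handed in when it is done.

```bash
mkdir -p pics
python3 - <<'E'
from cell import r, hand, solver, readout, read_camera, calibration, models
import cv2,numpy as np
print(r.tip_reach)
for n in("top","side"):
    im=read_camera(n);cv2.imwrite(f"pics/{n}0.png",im)
    c=calibration(n);print(n,{k:(np.round(v,3).tolist() if k=="extrinsics" else v) for k,v in c.items()})
    for t in["red_vial","blue_vial","grey_vial","white_cap_bottle","black_cap_bottle","standards_case","sample_tray","spill_tray","beaker"]:
        print(t,[(round(d["score"],2),np.round(d["extent"]).astype(int).tolist()) for d in models.spot_in(n,t)][:6])
s=readout.read_state();print(s["time_s"],s["tcp_pos"],s["eef_rot"],s["ft_force"])
E
```

```text
22.0
top {'fx': 403.161905342553, 'fy': 403.161905342553, 'cx': 321.024822430071, 'cy': 208.59586463149734, 'k1': -0.09045047960134613, 'extrinsics': [[0.003, 0.997, -0.076, 372.68], [-1.0, 0.002, -0.003, 20.253], [-0.002, 0.076, 0.997, 1174.541], [0.0, 0.0, 0.0, 1.0]]}
red_vial [(0.53, [265, 226, 271, 233])]
blue_vial [(0.52, [350, 215, 356, 219])]
grey_vial [(0.52, [411, 243, 423, 253])]
white_cap_bottle [(0.72, [414, 201, 433, 213]), (0.59, [378, 215, 396, 230])]
black_cap_bottle [(0.68, [319, 151, 366, 176]), (0.67, [299, 206, 315, 219])]
standards_case [(0.8, [376, 131, 435, 187])]
sample_tray [(0.59, [263, 150, 300, 173])]
spill_tray [(0.63, [318, 152, 367, 175])]
beaker [(0.61, [217, 248, 241, 267])]
side {'fx': 483.9338105368234, 'fy': 483.9338105368234, 'cx': 325.3697019670215, 'cy': 200.05346750522577, 'k1': -0.05391251961701874, 'extrinsics': [[0.932, 0.175, -0.316, 121.875], [-0.361, 0.396, -0.845, -950.266], [-0.023, 0.901, 0.432, 537.309], [0.0, 0.0, 0.0, 1.0]]}
red_vial [(0.44, [267, 182, 280, 196])]
blue_vial []
grey_vial [(0.55, [304, 267, 318, 296]), (0.46, [268, 180, 280, 194])]
white_cap_bottle [(0.8, [360, 240, 379, 284]), (0.72, [320, 221, 338, 266])]
black_cap_bottle [(0.95, [296, 178, 312, 212])]
standards_case [(0.63, [377, 226, 398, 257])]
sample_tray [(0.73, [336, 176, 369, 196]), (0.48, [375, 228, 398, 256])]
spill_tray [(0.84, [354, 196, 398, 236])]
beaker []
1.0 [ 164.03670117 -524.96046131  253.29845049] [3.10564522e+00 4.73859422e-01 5.88389318e-06] [ 0.5249171  -1.10171493 -0.21891972]
```

Run:
```python
import cv2
a=cv2.imread("pics/top0.png")[120:300,190:460];cv2.imwrite("pics/tc.png",cv2.resize(a,(800,533),interpolation=cv2.INTER_CUBIC))
a=cv2.imread("pics/side0.png")[140:320,200:470];cv2.imwrite("pics/sc.png",cv2.resize(a,(800,533),interpolation=cv2.INTER_CUBIC))
```

```text
(no output)
```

View pics/tc.png

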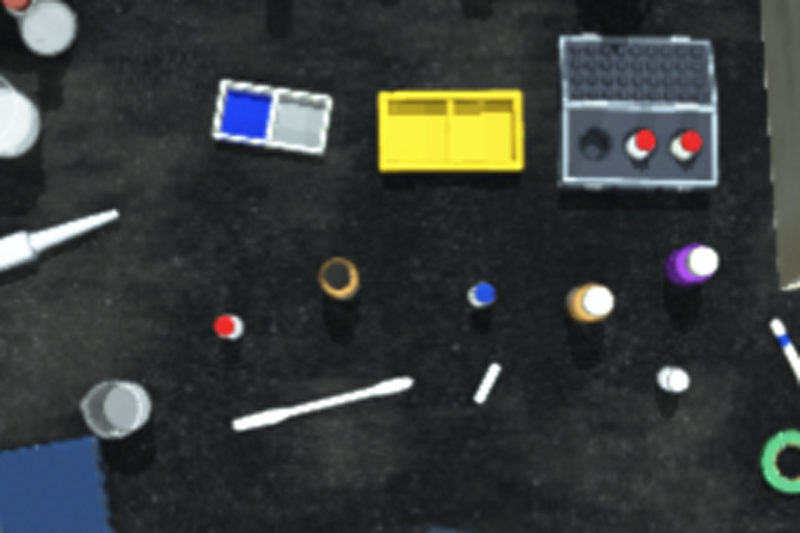

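View pics/sc.png

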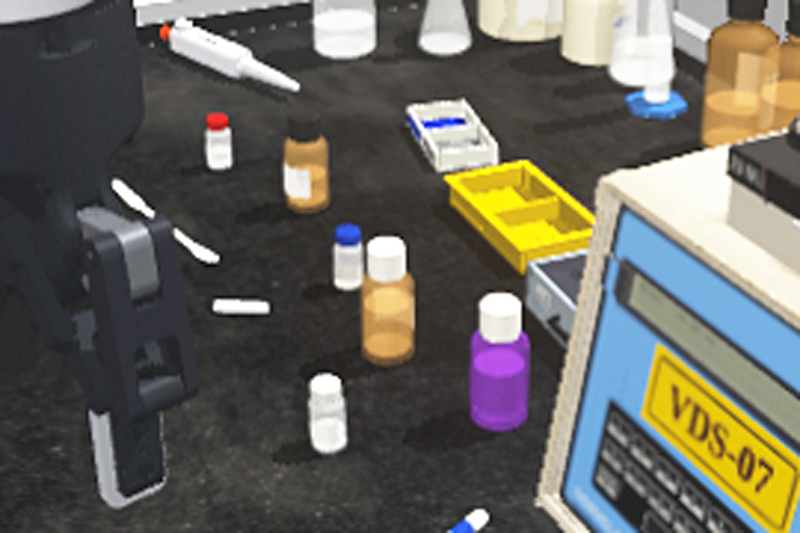

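View pics/top0.png

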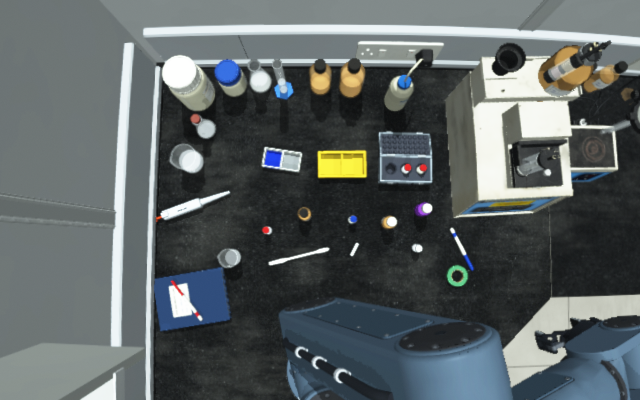

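The top view shows the red vial at (267,230), the black-cap bottle at (304,214), blue vial (353,219), white-cap bottle (389,222), grey vial (417,248), and the purple decoy at (424,209). The beaker is at (229,258), and the empty cutout is the left one at (391,168). The side view confirms all of these are upright, except the beaker, which the arm hides.

```bash
cat > h.py <<'E'
from cell import r, hand, solver, readout, read_camera, calibration, models
import cv2, numpy as np
from scipy.spatial.transform import Rotation as Ro
def ray_to_z(cam,uv,z):
    c=calibration(cam);K=np.array([[c["fx"],0,c["cx"]],[0,c["fy"],c["cy"]],[0,0,1]])
    p=cv2.undistortPoints(np.array([[uv]],float),K,np.array([c["k1"],0,0,0,0.]))[0,0]
    E=np.array(c["extrinsics"]);d=E[:3,:3]@[p[0],-p[1],-1];o=E[:3,3]
    return (o+d*(z-o[2])/d[2])[:2]
def project(cam,P):
    c=calibration(cam);E=np.linalg.inv(np.array(c["extrinsics"]));q=E[:3,:3]@np.asarray(P,float)+E[:3,3]
    s=np.array([q[0],-q[1]])/-q[2];s=s*(1+c["k1"]*(s@s));return np.array([c["fx"]*s[0]+c["cx"],c["fy"]*s[1]+c["cy"]])
def masks(im):
    f=im.astype(int);b,g,R=f[...,0],f[...,1],f[...,2];mx=f.max(2);mn=f.min(2)
    return {"red":(R>130)&(R-np.maximum(g,b)>70),"blue":(b>90)&(b-np.maximum(g,R)>50),
     "white":(mn>200),"amber":(R>60)&(R-b>35)&(R-g>10),"yellow":(R>120)&(g>100)&(b<110)&(abs(R-g)<80)}
def blobs(m,box,minarea=4):
    l,t,rr,bb=box;n,L,st,ce=cv2.connectedComponentsWithStats(m[t:bb,l:rr].astype(np.uint8),connectivity=8)
    return [(int(st[i,4]),ce[i]+[l,t]) for i in range(1,n) if st[i,4]>=minarea]
def down(psi): return (Ro.from_euler("z",psi)*Ro.from_euler("x",np.pi)).as_rotvec()
E
python3 - <<'E'
from h import *
T=cv2.imread("pics/top0.png");S=cv2.imread("pics/side0.png");mt=masks(T);ms=masks(S)
def show(n,cam,m,box,z):
    for a,c in blobs(m,box): print(n,cam,a,np.round(c,1),np.round(ray_to_z(cam,c,z),1))
show("red","top",mt["red"],(255,220,280,245),43);show("red","side",ms["red"],(262,170,285,200),42)
show("blue","top",mt["blue"],(340,208,365,230),43);show("blue","side",ms["blue"],(305,205,330,230),42)
show("white","top",mt["white"],(378,205,400,235),80);show("white","side",ms["white"],(320,215,342,238),78)
show("grey","top",mt["white"],(405,238,430,258),44);show("grey","side",ms["white"],(300,262,322,300),42)
show("blk amber","top",mt["amber"],(292,200,320,228),50);show("blk amber","side",ms["amber"],(290,178,316,216),25)
show("case red","top",mt["red"],(395,155,435,185),55)
show("yellow","top",mt["yellow"],(310,140,375,190),24)
for n,m,z,box in(("spill",mt["yellow"],24,(310,140,375,190)),("sample",(T.min(2)>150)|mt["blue"],18,(258,143,307,180))):
    l,t,rr,bb=box;p=np.argwhere(m[t:bb,l:rr])[:,::-1]+[l,t]
    q=np.array([ray_to_z("top",u,z) for u in p]);R=cv2.minAreaRect(q.astype(np.float32));print(n,R)
print("case front corners z36",[ray_to_z("top",u,36).round() for u in((379.5,182),(431.5,182.5),(380,155),(432,155))],"lid",[ray_to_z("top",u,60).round() for u in((379,132),(431,133))])
print("instr",[ (z,ray_to_z("top",(454,215),z).round(),ray_to_z("top",(446,100),z).round()) for z in(0,200)])
print("beaker",ray_to_z("top",(228,260),0),ray_to_z("top",(231,257.5),0))
for p in((450,150),(560,-235),(450,-150)):
  print([ (a,None if (s:=solver.solve_ik([*p,100],down(a))) is None else np.round(s,2).tolist()) for a in(-2.4,-1.57,-.8,0,.8,1.57,2.4)])
E
```

```text
red top 35 [265.2 229.6] [399.4 179.8]
red side 39 [272.9 180.6] [401.4 182.4]
blue top 38 [353.  218.5] [431.2 -66.8]
blue side 60 [317.1 218.8] [433.  -63.8]
white top 71 [391.5 221.2] [ 422.3 -168.8]
white side 172 [330.  226.9] [ 422.  -170.3]
white side 7 [320.4 224.3] [ 408.5 -152.8]
white side 15 [320.5 232.3] [ 397.2 -183. ]
grey top 48 [417.2 247.8] [ 349.2 -247. ]
grey side 251 [309.9 279.2] [ 342.1 -273.7]
blk amber top 73 [305.2 214.9] [440.5  67.3]
blk amber top 5 [299.8 208.8] [457.7  82.6]
blk amber side 275 [304.1 197.8] [452.8  84.1]
case red top 38 [407.5 167. ] [ 576.3 -220.4]
case red top 40 [422.9 167.3] [ 575.8 -264.4]
yellow top 1365 [342.  163.6] [591. -37.]
spill ((591.3682861328125, -35.846168518066406), (79.1846923828125, 142.1322479248047), 0.21841971576213837)
sample ((605.1806640625, 139.326171875), (111.46670532226562, 58.084754943847656), 81.11958312988281)
case front corners z36 [array([ 536., -143.]), array([ 535., -293.]), array([ 614., -146.]), array([ 615., -296.])] lid [array([ 675., -140.]), array([ 674., -289.])]
instr [(0, array([ 444., -368.]
[... 382 characters left out ...]
), (2.4, [0.22, 0.45, 1.97, -0.0, 0.73, -0.61])]
[(-2.4, [-0.47, 0.64, 1.61, -0.0, 0.89, -2.79]), (-1.57, [-0.47, 0.64, 1.61, -0.0, 0.89, 2.67]), (-0.8, [-0.47, 0.64, 1.61, -0.0, 0.89, 1.9]), (0, [-0.47, 0.64, 1.61, -0.0, 0.89, 1.1]), (0.8, [-0.47, 0.64, 1.61, -0.0, 0.89, 0.3]), (1.57, [-0.47, 0.64, 1.61, -0.0, 0.89, -0.47]), (2.4, [-0.47, 0.64, 1.61, 0.0, 0.89, -1.3])]
[(-2.4, [-0.42, 0.45, 1.97, -0.0, 0.73, -2.73]), (-1.57, [-0.42, 0.45, 1.97, -0.0, 0.73, 2.72]), (-0.8, [-0.42, 0.45, 1.97, -0.0, 0.73, 1.95]), (0, [-0.42, 0.45, 1.97, -0.0, 0.73, 1.15]), (0.8, [-0.42, 0.45, 1.97, -0.0, 0.73, 0.35]), (1.57, [-0.42, 0.45, 1.97, -0.0, 0.73, -0.42]), (2.4, [-0.42, 0.45, 1.97, 0.0, 0.73, -1.25])]
```

Run:
```python
from h import *
print("blk", ray_to_z("side",(304,195),42),ray_to_z("side",(303.3,183.2),76),ray_to_z("top",(305.1,211.8),84),ray_to_z("top",(304.7,214.2),50))
print("grey",ray_to_z("side",(309.7,271),42),ray_to_z("side",(311,281.5),23.5),ray_to_z("top",(417.2,247.8),40))
for n,p in dict(blk=(442,68),grey=(345,-247)).items():
  for z in(0,45,80): print(n,z,project("side",[*p,z]),project("top",[*p,z]))
S=cv2.imread("pics/side0.png");T=cv2.imread("pics/top0.png")
a=cv2.resize(S[170:220,280:330],(400,400),interpolation=0);b=cv2.resize(S[255:305,285:335],(400,400),interpolation=0)
cv2.imwrite("pics/z.png",np.hstack([a,b]))
```

```text
blk [446.79689753  65.01835656] [444.53330958  59.145093  ] [446.95957854  66.2469094 ] [442.5486882  68.7617072]
grey [ 350.36779065 -249.08067197] [ 349.73673134 -255.89010782] [ 349.05637343 -248.01366556]
blk 0 [302.48536333 210.29466545] [305.69247718 215.45260448]
blk 45 [301.68008778 193.74442028] [305.04627551 214.50643602]
blk 80 [301.03728542 180.48953359] [304.50714259 213.71700486]
grey 0 [307.44895968 289.96503283] [413.65427416 248.91416175]
grey 45 [306.46858448 269.67585628] [417.27588842 249.28771155]
grey 80 [305.67720042 253.23287698] [420.29564489 249.59881318]
```

View pics/z.png

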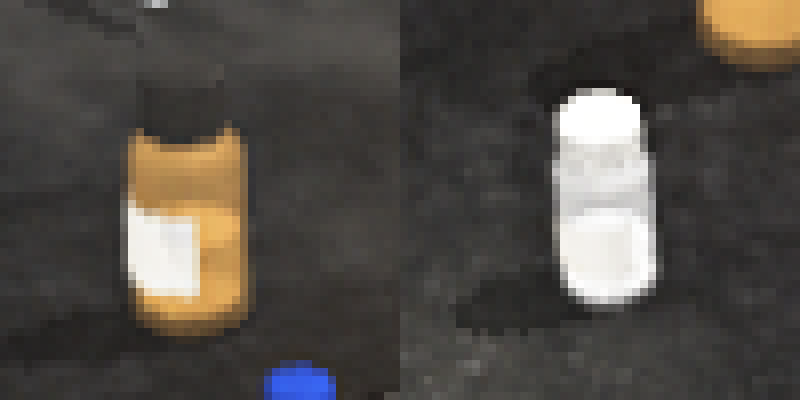

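```bash
cat >> h.py <<'E'
def st(tag=""):
    s=readout.read_state();print(tag,"t",round(s["time_s"],2),"tcp",np.round(s["tcp_pos"],1),"w",round(s["grip_width"],3),"gf",np.round(s["gripper_force"],1),"F",np.round(s["ft_force"],1));return s
E
python3 - <<'E'
from h import *
x,y=400.5,181
r.move_ptp([250,-250,300],down(.75))
r.move_ptp([x,y,130],down(2.32))
r.servo_line([x,y,47],max_speed=120)
hand.clamp(25);st("g1");hand.gripper_open()
r.servo_line([x,y,85],max_speed=200);r.move_ptp([x,y,85],down(.75));r.servo_line([x,y,47],max_speed=120)
hand.clamp(25);st("g2");hand.gripper_open()
r.servo_line([x,y,130],max_speed=200);r.move_ptp([300,0,250],down(.75));st()
for n,z,box in(("top",43,(250,215,285,245)),("side",42,(255,165,295,205))):
    im=read_camera(n);cv2.imwrite(f"pics/{n}1.png",im);m=masks(im)["red"]
    for a,c in blobs(m,box):print(n,a,c,ray_to_z(n,c,z))
    if n=="top":
        for a,c in blobs(m,(395,155,435,185)):print(a,c,ray_to_z(n,c,55))
E
```

```text
g1 t 5.34 tcp [400.6 181.   47.2] w 0.247 gf 24.3 F [-0.6 -0.8  5.2]
g2 t 8.79 tcp [400.7 181.1  47.2] w 0.247 gf 24.4 F [-0.   0.5  5.3]
 t 10.95 tcp [3.003e+02 3.000e-01 2.494e+02] w 1.002 gf 0.0 F [ 0.2 -0.2 -0.3]
top 35 [265.22857143 229.57142857] [399.39873843 179.83056229]
38 [407.5 167. ] [ 576.25202253 -220.40967003]
39 [422.84615385 167.23076923] [ 575.88656058 -264.12879865]
side 39 [272.92307692 180.56410256] [401.36547098 182.3628883 ]
```

Run:
```python
from h import *
x,y=400.5,181;X,Y=577.6,-175.3
r.move_ptp([x,y,120],down(.75));r.servo_line([x,y,47],max_speed=120)
hand.clamp(45);st("g")
r.servo_line([x,y,150],max_speed=200);r.move_ptp([X-60,Y,150],down(.75));r.servo_line([X,Y,100],max_speed=150)
f0=st("above")["ft_force"]
cv2.imwrite("pics/side2.png",read_camera("side"));cv2.imwrite("pics/top2.png",read_camera("top"))
for z in(85,81,79,77,75):
    r.servo_line([X,Y,z],max_speed=60);s=st(z);F=s["ft_force"]-f0
    if np.abs(F).max()>9: print("stop");break
a=cv2.resize(cv2.imread("pics/side2.png")[140:290,310:430],(480,600));b=cv2.resize(cv2.imread("pics/top2.png")[120:220,370:440],(320,457));cv2.imwrite("pics/c2.png",np.hstack([a,cv2.copyMakeBorder(b,0,143,0,0,0)]))
```

```text
g t 13.4 tcp [400.7 181.1  47.3] w 0.234 gf 43.8 F [-0.7  0.   4.9]
above t 16.13 tcp [ 577.3 -174.9  100.2] w 0.236 gf 44.0 F [-0.6  0.  -0.1]
85 t 16.63 tcp [ 577.3 -175.3   84.5] w 0.238 gf 44.0 F [ 0.2 -0.6 -1. ]
81 t 16.88 tcp [ 577.5 -175.3   80.8] w 0.234 gf 44.0 F [0.2 0.4 0.2]
79 t 17.13 tcp [ 577.6 -175.2   78.9] w 0.236 gf 44.0 F [ 0.5 -0.4 -0.6]
77 t 17.38 tcp [ 577.6 -175.2   76.9] w 0.235 gf 44.0 F [ 0.6  0.8 -0.8]
75 t 17.63 tcp [ 577.6 -175.3   75. ] w 0.237 gf 44.1 F [-0.1  1.   0.9]
```

View pics/c2.png

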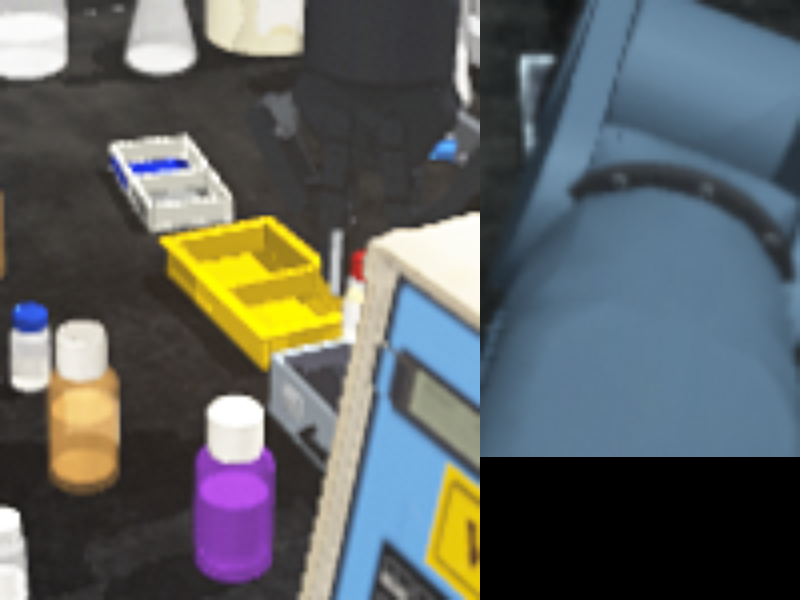

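The vial is held over the cutout (red cap at the instrument's edge in the side view). It has entered with no side force, so I'll press on.

Run:
```python
from h import *
X,Y=577.6,-175.3
for z in(72,69,66,63,61,60,59,58,57):
    r.servo_line([X,Y,z],max_speed=40);s=st(z);F=s["ft_force"]
    if abs(F[2])>(9 if z>60 else 14) or np.abs(F[:2]).max()>9: print("stop");break
```

```text
72 t 17.88 tcp [ 577.6 -175.2   71.9] w 0.237 gf 44.2 F [1.5 2.8 1.8]
69 t 18.13 tcp [ 577.4 -175.    68.7] w 0.234 gf 44.1 F [-0.   4.   0.9]
66 t 18.38 tcp [ 577.4 -175.1   65.6] w 0.233 gf 44.0 F [ 0.1  4.2 -0.4]
63 t 18.63 tcp [ 577.5 -175.2   62.8] w 0.233 gf 44.1 F [0.4 4.2 0.9]
61 t 18.88 tcp [ 577.6 -175.2   61.1] w 0.234 gf 44.3 F [-1.2  6.1  2.7]
60 t 19.13 tcp [ 577.7 -175.2   60.3] w 0.237 gf 44.6 F [-0.8  5.3  5.1]
59 t 19.38 tcp [ 577.8 -175.1   59.5] w 0.234 gf 44.7 F [-0.7  6.2  6.9]
58 t 19.63 tcp [ 578.1 -175.1   59.3] w 0.236 gf 45.6 F [-2.7  9.3 16.1]
stop
```

Run:
```python
from h import *
X,Y=577.8,-175.0
hand.gripper_open();s=st("open");r.servo_line([X,Y,110],max_speed=150)
hand.clamp(25);st("shut")
for z in(86,83,82,81,80,79.5):
    r.servo_line([X,Y,z],max_speed=60);s=st(z)
    if s["ft_force"][2]>10: break
r.servo_line([X,Y,120],max_speed=200);hand.gripper_open()
r.move_ptp([432,-65.5,110],down(.75));st()
im=read_camera("top");cv2.imwrite("pics/top3.png",im)
for a,c in blobs(masks(im)["red"],(380,155,435,185)):print(a,c,ray_to_z("top",c,55))
cv2.imwrite("pics/c3.png",cv2.resize(im[120:220,370:450],(640,800))[:600])
```

```text
open t 20.28 tcp [ 577.6 -175.4   57.9] w 1.002 gf 0.0 F [-0.9  0.4  0.1]
shut t 21.55 tcp [ 577.8 -175.   110. ] w 0.002 gf 0.0 F [-0.1 -0.5 -0.5]
86 t 22.1 tcp [ 577.7 -175.    85.7] w -0.001 gf 0.0 F [ 0.3  0.1 -0.8]
83 t 22.35 tcp [ 577.8 -175.    83. ] w 0.005 gf 0.0 F [-0.4 -0.4  0.2]
82 t 22.6 tcp [ 577.8 -175.    82. ] w 0.001 gf 0.0 F [-0.6 -0.6 -0. ]
81 t 22.85 tcp [ 577.8 -175.    81. ] w -0.001 gf 0.2 F [ 0.5 -0.4  1. ]
80 t 23.1 tcp [ 578.2 -175.    80.9] w -0.004 gf 4.2 F [-1.7  1.6  8.9]
79.5 t 23.35 tcp [ 578.5 -175.1   80.8] w 0.001 gf 6.2 F [-1.6  2.1 12.9]
 t 25.24 tcp [433.2 -65.9 110.5] w 0.996 gf 0.0 F [-0.   0.7  0.6]
38 [392.  166.5] [ 577.41538301 -176.45444545]
38 [407.5 167. ] [ 576.25202253 -220.40967003]
40 [422.925 167.275] [ 575.7616139  -264.35133583]
```

View pics/c3.png

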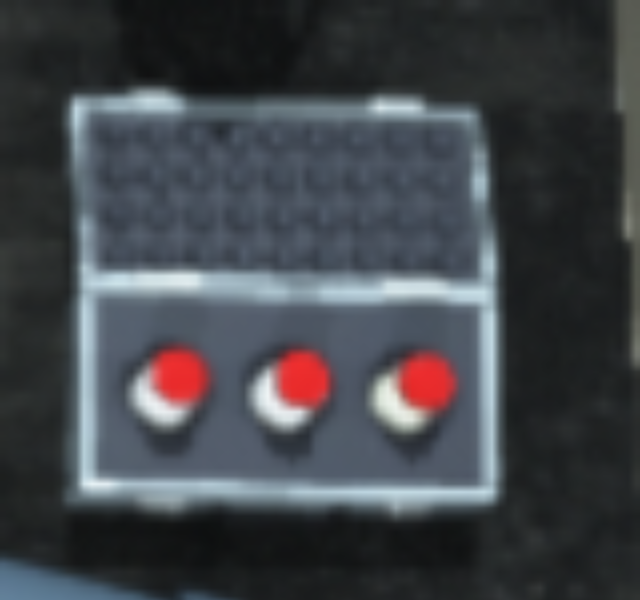

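The red vial is home: fingertip contact puts its top at z≈59 and it is level with its neighbours at (392,167). Next are the blue and grey vials.

```bash
cat >> h.py <<'E'
def carry(src,dst,zg,zp,psi,sq,zhi=130):
    R=down(psi)
    r.move_ptp([*src,zhi],R);r.servo_line([*src,zg],max_speed=120);hand.clamp(sq);g=st("grip")
    r.servo_line([*src,zhi],max_speed=200);st("lift");r.move_ptp([*dst,zhi],R);r.servo_line([*dst,zp+4],max_speed=150);r.servo_line([*dst,zp],max_speed=25)
    st("down");hand.gripper_open();r.servo_line([*dst,zhi],max_speed=200)
E
python3 - <<'E'
from h import *
carry((432.2,-65.6),(610,166.6),47,50.3,1.42,30)
carry((350.2,-247.3),(602.2,114.2),47,50.3,1.42,30)
r.move_ptp([400,-60,200],down(1.57));st()
T=read_camera("top");S=read_camera("side");cv2.imwrite("pics/top4.png",T);cv2.imwrite("pics/side4.png",S)
a=cv2.resize(T[135:260,250:440],(800,526));cv2.imwrite("pics/c4.png",a)
cv2.imwrite("pics/d4.png",cv2.resize(S[150:290,270:420],(640,597)))
m=masks(T)
print([(a,c,ray_to_z("top",c,80)) for a,c in blobs(m["white"],(378,205,400,235))])
E
```

```text
grip t 27.42 tcp [432.3 -65.6  47.2] w 0.243 gf 29.6 F [-1.6  0.3  4.3]
lift t 27.98 tcp [431.9 -65.5 129.4] w 0.245 gf 29.3 F [-0.1  0.1 -0.1]
down t 30.07 tcp [610.1 166.7  50.7] w 0.245 gf 29.3 F [ 0.5 -0.1 -0.1]
grip t 34.48 tcp [ 350.2 -247.4   47.2] w 0.242 gf 29.2 F [-1.1  0.5  4.8]
lift t 35.05 tcp [ 350.  -247.1  129.5] w 0.246 gf 29.4 F [-0.4  0.8 -0.7]
down t 37.63 tcp [602.4 114.2  50.7] w 0.245 gf 29.4 F [ 0.8 -0.  -1. ]
 t 39.89 tcp [400.7 -59.8 199.7] w 0.999 gf 0.0 F [-0.1 -0.4 -0.6]
[]
```

View pics/c4.png

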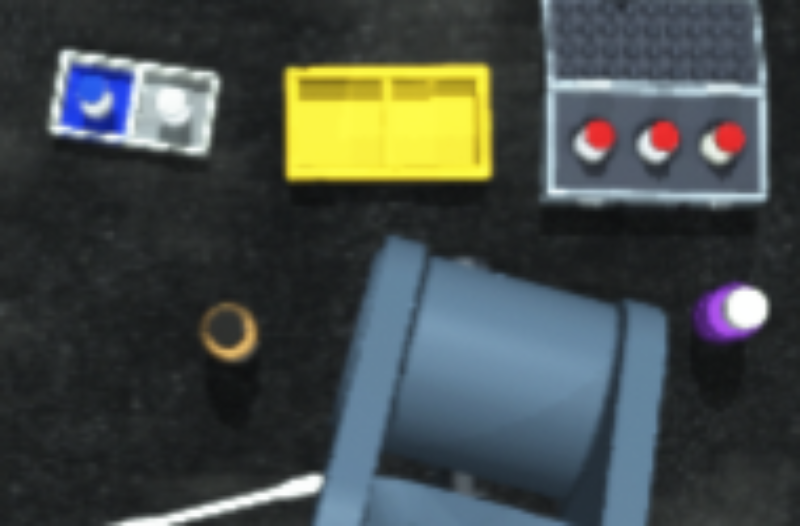

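View pics/d4.png

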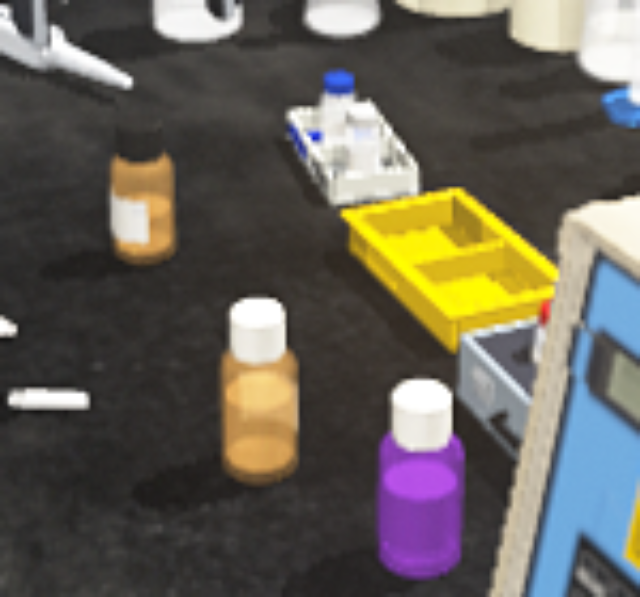

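The blue and grey vials stand upright in their own colour bays (top view: blue at (95,95), grey at (172,105) in the crop). Now the bottles.

Run:
```python
from h import *
carry((422.5,-168.7),(592,-67),47,51.4,1.57,40,150)
carry((446.3,66.3),(592,-3),47,51.4,1.57,40,150)
r.move_ptp([350,0,250],down(1.57));r.move_ptp([250,-250,300],down(1.57));st()
T=read_camera("top");S=read_camera("side")
a=cv2.resize(T[120:280,200:440],(800,533));cv2.imwrite("pics/c5.png",a)
cv2.imwrite("pics/d5.png",cv2.resize(S[140:290,250:420],(680,600)))
```

```text
grip t 42.08 tcp [ 422.5 -168.8   47.4] w 0.403 gf 39.1 F [-1.8  0.1  7.5]
lift t 42.75 tcp [ 422.1 -168.5  149.2] w 0.403 gf 39.9 F [ 0.1  0.4 -2.1]
down t 44.65 tcp [592.1 -67.   51.7] w 0.402 gf 39.9 F [-0.6  0.7 -0.7]
grip t 48.19 tcp [446.4  66.3  47.4] w 0.406 gf 39.1 F [-2.2  0.1  6.3]
lift t 48.86 tcp [445.8  66.3 149.2] w 0.407 gf 39.9 F [-0.   0.8 -1.2]
down t 50.64 tcp [592.1  -3.   51.7] w 0.403 gf 39.9 F [ 0.1  0.4 -0.8]
 t 53.92 tcp [ 250.5 -249.7  299.6] w 0.994 gf 0.0 F [-0.2 -0.7 -0.9]
```

View pics/c5.png

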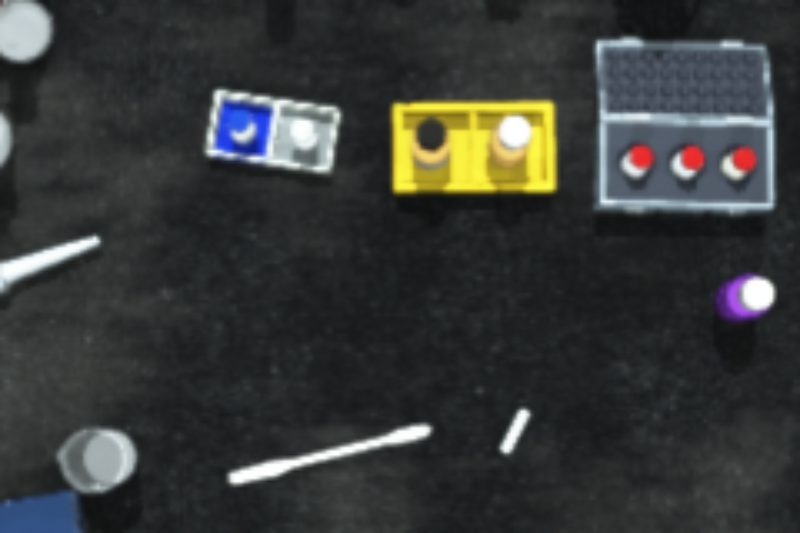

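View pics/d5.png

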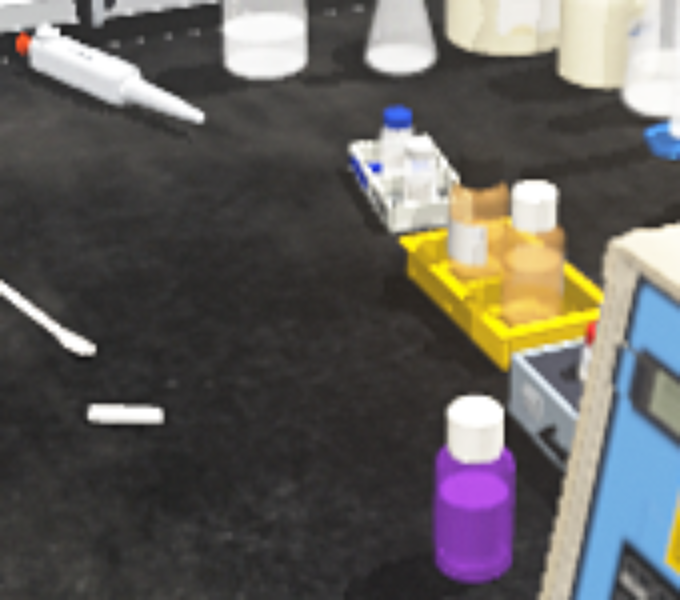

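Both bottles stand in separate yellow bays (crop (432,140) and (510,138)). The vials are upright, the beaker is still at full-frame (229,258), and the purple bottle is untouched. Handing in.

```bash
python3 -c "
from cell import r
print(r.close_job())"
```

```text
the job is handed in; nothing more can be done
None
```

The job is done and handed in at about 54 s: the red vial is pressed home in the case, the blue and grey vials stand in their own bays, one amber bottle stands in each spill-tray bay, and the beaker and purple look-alike were left where they stood.

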